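# Close the ratchet levelling press on a mounted specimen

## Task

Close the levelling press on the cream-coloured specimen: press the red thumb pad on its raised arm so that the pawl comes free of the teeth, and with it pressed push the arm gently all the way down to its stop; then let go so that the pawl springs home and locks the arm shut on the specimen. Only push with the fingertips: pick up or lift nothing, do not let the arm slam down, and leave the specimen in its nest and the things lying around the press where they are.

Things in the scene. Friction and masses are not known exactly. Their poses are not given: they have to be found in the camera images.
- press_arm (a joint): arm, rad: 0 = closed, level, on its stop; grows as the free end rises; starts at 0.5 to 0.75. Two dark bars with a black grip, 25 mm thick, ending 225 mm from the hinge. Stiff friction hinge: it stays where left. Pawl free: about 4 N at the pad push it down, 7 N where the foot meets the specimen. Pawl in the teeth (every 0.157 rad): it cannot go down, but can be lifted, clicking
- press_pawl (a joint): ratchet pawl on the arm, rad: 0 = home (nose fully in a tooth gap or, arm closed, in the locking notch); grows as the red pad is pressed towards the grip; clear of the teeth above 0.125, end stop 0.17 (pad down 15 mm). Starts between 0 and 0.12, as the nose rests on the teeth. A light spring (1 to 2 N at the pad) drives it home when the pad is let go
- thumb_pad (a point): middle of the top face of the red ribbed pad (54 mm along the arm, 20 mm wide) on the pawl lever, 20 mm over the grip. Pawl home: 152 mm from the hinge along the arm, 34.5 mm above the arm's line; at its end stop: 157 mm and 19 mm (pawl's pin: 63 mm and 1 mm); arm closed and pad pressed: 111 mm above the bench. x along the pad towards the hinge, y across, z square to the arm when home
- press_hinge (a point): middle of the arm's hinge, fixed, 92 mm above the bench. x axis level, from the free end of the arm towards the hinge and on; y along the hinge pin; z up. The free end of the arm is on the -x side
- press_foot (a joint): spring foot (plunger with a rubber-faced disc, 24 mm across) under the arm, 105 mm from the hinge, m: 0 = fully out, grows as the specimen pushes it up; about 0.003 when the press is closed on the specimen
- nest (a point): middle of the round nest's floor on the base of the press, 22 mm above the bench; the nest is a steel cup, 33 mm inside, with a lip 4 mm high. The base is a grey plate 250 x 110 mm, fixed to the bench, its top 18 mm up
- specimen: cream-coloured resin specimen, 30 mm across, 20 mm high, loose in the nest under the foot; origin in the middle of its underside
- black_mount_a: bystander: black resin mount, 30 mm across, 16 mm high, on the bench beside the press; origin in the middle of its underside
- black_mount_b: bystander: black resin mount, 30 mm across, 18 mm high, on the bench beside the press; origin in the middle of its underside
- tweezers: bystander: steel tweezers, 124 mm long, flat on the bench on the other side of the press; origin in the middle of the underside
- square_block: bystander: square steel test block 50 x 50 x 10 mm on the bench on the same side as the tweezers; origin in the middle of its underside
Mind the look-alikes: they are no part of the job. Several things have the shape of the specimen; the one meant has the colours described above.

How it is judged:
On the way, in this order (a step that is already met when the one before it is completed fails the run):
1. the pawl is pressed clear of the teeth while the arm is still up (value of joint press_pawl above 0.125 rad and value of joint press_arm above 0.3 rad), for 0.1 s.
2. the arm is pushed down past all the teeth to its stop (value of joint press_arm below 0.02 rad), for 0.1 s.
At the end, for the whole second after the job is handed in: The arm is on its stop (within 0.02 rad), the pawl home in the locking notch (below 0.03 rad), the foot pushed in at least 1.2 mm by the specimen, which stands at rest and upright within 4 mm of the nest's middle; both black mounts, tweezers and square block within 12 mm of their starts (value of joint press_arm below 0.02 rad and value of joint press_pawl below 0.03 rad and value of joint press_foot above 0.0012 m and horizontal distance between specimen and nest below 0.004 m and angle between specimen's own z axis and vertical below 0.06 rad and linear speed of specimen below 0.01 m/s and distance of each of black_mount_a, black_mount_b, tweezers, square_block from where it was at the start of the episode below 0.012 m); the robot touches nothing.
It fails at once if the arm slams down (faster than 2 rad/s) (velocity of joint press_arm below -2 rad/s).
It fails at once if the arm is lifted instead of pushed down (value of joint press_arm above 0.81 rad).
It fails at once if the specimen is lifted or pushed out of its nest (z of specimen in the frame of nest above 0.006 m or horizontal distance between specimen and nest above 0.008 m).
It fails at once if a thing lying beside the press is moved or lifted (distance of any of black_mount_a, black_mount_b, tweezers, square_block from where it was at the start of the episode above 0.012 m).
It also fails if it takes over 32 s, if anything falls off the work surface, if the arm or the gripper's body presses on something with over 40 N, if the wrist force passes 120 N, or if a joint passes its speed limit or range.

## Robot

A 6-joint arm with a two-finger parallel gripper is mounted at the origin on a cart in front of the work surface, level with it; the furniture and walls round the work are solid. World frame = base frame: x ahead of the robot, y to its left, z up, the work surface at z = 0. Lengths are in m, angles in rad, forces in N, time in s.
With the tool pointing down it reaches from about 0.375 to 0.975 m from the base axis. Payload 3.8 kg.
Tool frame: the origin (TCP) lies midway between the tips of the shut fingers; the grasp point (between the pads) lies 19 mm behind it; x points along the fingers, y is the direction in which the jaws open and shut, and the axes are right-handed (so a half turn about x gives the same grasp; the last joint's range is limited). The gripper opens to 88 mm and grips with 3 to 60 N. Pads are 18 mm wide; open, the fingers measure 123 mm over their backs; the gripper's body (75 mm by 187 mm) begins 45 mm behind the grasp point.
Start: joints at [-1.182, 0.264, 1.604, -0, 1.274, -0.037], TCP at [0.279, -0.615, 0.239] pointing down, gripper open.
Joint ranges: [-2.63, 2.63], [-0.94, 2.18], [0.31, 2.57], [-1.31, 4.45], [0, 2.66], [-2.55, 2.55]. Speed limits (rad/s): [2.57, 2.57, 3.14, 3.14, 3.14, 3.14].

## Interface

Orientations are given as a rotation vector (axis times angle).
In Python, from cell import manip, inverse_kinematics, cams, order gives the robot as it stands. Calls block until the motion is done:
- manip.move_pose(position, orientation): joint-space move of the TCP to a pose.
- manip.move_linear(position, rate=0.15, rot=None): straight line of the TCP; rot=None keeps the orientation; rate is the mean speed in m/s.
- manip.set_joints(angles): joint-space move.
- manip.set_gripper(opening, force=None): finger opening in m; force is the grip in N (None keeps the last); returns when the fingers have stopped.
- manip.dwell(seconds).
- inverse_kinematics(position, orientation): joint angles nearest the present ones, or None.
- manip.state(): the state.
- cams.capture(name): name is "side" or "top"; returns a dict with "image" (420x560x3 uint8, blue, green, red), "z_map" (420x560 float32, m along the optical axis (not along the pixel's ray), 0 where there is no reading), "intrinsics" (3x3 intrinsics, pixels), "position" and "orientation" of the camera in the world. Camera axes: x right, y down, z forward; pixel columns grow to the right and rows downward; lengths in m; the calibration is good to about 2 mm. A picture is of the moment at which its call begins.
A pose or a line that the arm cannot do raises manip.IKError and nothing moves.
- order.close_job(): hands the job in, once; it reports no verdict.
The state is a dict: "clock": time; "joint_pos": joint angles; "joint_velocities": joint speeds; "tau": joint torques, N m; "tool_pos": TCP position; "tcp_rot": TCP orientation; "contact_force": force on the tool from outside, world axes, zero at the start; "moment": the same for the moment, N m; "gripper_width": finger opening in m.
Only numpy, scipy, OpenCV 4.12 (cv2) and the standard library are available. Lean on these libraries where they do the work, as an engineer would, in place of code of your own. Each camera call takes 0.05 s, during which the arm holds its last target.

## Working session

There is one attempt and no reset: what is moved stays moved. The work goes in short steps, each a Python script; the robot and the scene stay as the last script left them, time stands still between calls to the robot, and variables do not carry over. Pictures are saved under pics/ and viewed, and the job is handed in when it is done.

```bash
ls; mkdir -p pics; cat > h.py <<'E'
import numpy as np, cv2
from scipy.spatial.transform import Rotation as R
from cell import manip, inverse_kinematics, cams, order
def rotm(o):
    o=np.array(o,float)
    return o if o.shape==(3,3) else (R.from_rotvec(o).as_matrix() if o.size==3 else R.from_quat(o).as_matrix())
def cloud(c):
    K=c["intrinsics"];z=c["z_map"];v,u=np.mgrid[:z.shape[0],:z.shape[1]]
    p=np.stack([(u-K[0,2])/K[0,0]*z,(v-K[1,2])/K[1,1]*z,z],-1)
    w=p@rotm(c["orientation"]).T+np.array(c["position"]); w[z==0]=np.nan
    return w
E
python3 - <<'E'
from h import *
for n in("side","top"):
    c=cams.capture(n); cv2.imwrite(f"pics/{n}0.png",c["image"]); np.save(f"{n}0.npy",c,allow_pickle=True)
    print(n,c["position"],c["orientation"],c["intrinsics"].tolist())
print(manip.state())
E
```

```text
pics
side [ 0.14791587 -0.28918548  0.64791549] [-2.15361138  0.63223354 -0.30577774] [[476.6056662294018, 0.0, 274.2531165681486], [0.0, 476.6056662294018, 214.5978577607244], [0.0, 0.0, 1.0]]
top [0.47012487 0.27668545 1.08368782] [-2.22451362  2.18347945 -0.03326682] [[441.71285013349825, 0.0, 282.2362731584886], [0.0, 441.71285013349825, 210.73207889027415], [0.0, 0.0, 1.0]]
{'clock': 0.1, 'joint_pos': array([-1.18186918e+00,  2.64638456e-01,  1.60521829e+00, -1.80026829e-05,
        1.27371427e+00, -3.69135521e-02]), 'joint_velocities': array([-0.00016854, -0.00164627, -0.00258525,  0.00059159,  0.00090829,
        0.00140977]), 'tau': array([ 1.51131894e-04, -5.03617930e+01, -3.58070469e+01,  7.31316442e-02,
        2.33693747e-02, -4.65085873e-05]), 'tool_pos': array([ 0.27857573, -0.61413258,  0.23754938]), 'tcp_rot': array([ 1.9866463 ,  0.43156985, -1.98738497]), 'contact_force': array([-0.34926645,  0.34198336,  0.22394595]), 'moment': array([ 0.03175301,  0.02529815, -0.01177048]), 'gripper_width': 0.08789902489613423}
```

View pics/side0.png

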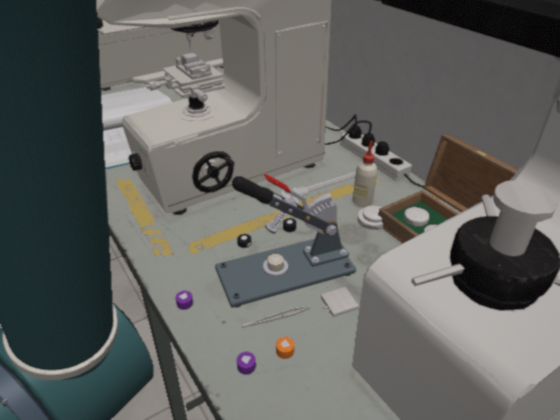

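View pics/top0.png

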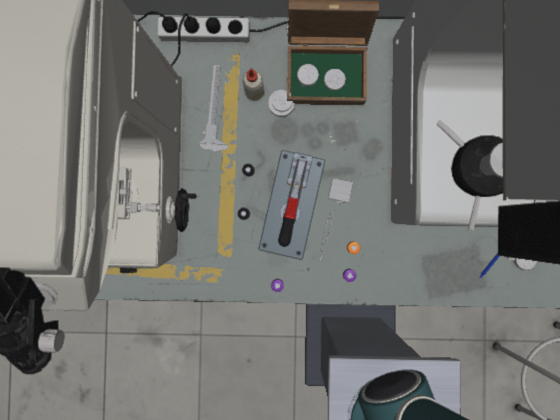

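The side view shows the press arm raised, with the grip near (250,188), the red pad near (278,183) and the cream specimen at (275,262). The top view shows the red pad near (291,208), the grip near (287,232) and the hinge end near (299,165). The black pucks at (248,170) and (243,213) are look-alikes, and so are the orange and purple ones at the front.

```bash
python3 - <<'E'
from h import *
C={n:np.load(f"{n}0.npy",allow_pickle=True).item() for n in("side","top")}
box={"side":(150,320,200,370),"top":(145,262,250,335)}
for n,c in C.items():
    r0,r1,a,b=box[n]; im=c["image"]
    cv2.imwrite(f"pics/{n}crop.png",cv2.resize(im[r0:r1,a:b],None,fx=4.4,fy=3.5 if n=="side" else 4.4,interpolation=cv2.INTER_CUBIC))
    w=cloud(c); hsv=cv2.cvtColor(im,cv2.COLOR_BGR2HSV)
    m=((hsv[...,0]<8)|(hsv[...,0]>172))&(hsv[...,1]>150)&(hsv[...,2]>90)
    mm=np.zeros_like(m); mm[r0:r1,a:b]=m[r0:r1,a:b]
    p=w[mm]; p=p[~np.isnan(p).any(1)]
    vv,uu=np.nonzero(mm); print(n,"red",mm.sum(),uu.mean(),vv.mean(),"range u",uu.min(),uu.max(),vv.min(),vv.max())
    print(np.median(p,0)); 
    cc=np.median(p,0); q=p[np.linalg.norm(p-cc,axis=1)<.05]; u,s,vt=np.linalg.svd(q-q.mean(0)); print(q.mean(0),len(q),vt[0],vt[2],s)
    # bluish plate: points with height
    hm=(w[...,2]>.012)&(w[...,2]<.022); h2=np.zeros(hm.shape,np.uint8); h2[r0:r1,a:b]=hm[r0:r1,a:b]*255
    ps=w[h2>0]; rect=cv2.minAreaRect((ps[:,:2]*1000).astype(np.float32)); print("plate",rect,np.median(ps[:,2]))
E
```

```text
side red 156 304.69871794871796 174.59615384615384 range u 265 369 150 191
[0.50852416 0.25881847 0.20782716]
[0.49959749 0.25574225 0.21464362] 107 [ 0.72669822 -0.22273099 -0.6498466 ] [ 0.60901994 -0.22876011  0.75944949] [0.15576757 0.04455714 0.01114427]
plate ((615.002197265625, 406.4725036621094), (560.884033203125, 378.66510009765625), 52.291351318359375) 0.01715570998637861
top red 192 291.15625 208.10416666666666 range u 285 297 197 218
[0.50381917 0.26165105 0.21494573]
[0.503883   0.26128339 0.21507004] 191 [-0.7602655   0.15000484  0.6320561 ] [ 0.63700144 -0.01863783  0.77063726] [0.21119455 0.07469935 0.03947111]
plate ((521.8135375976562, 248.61227416992188), (267.8482971191406, 199.64146423339844), 8.164520263671875) 0.017830701340567967
```

```bash
python3 -c "
import cv2,numpy as np
a=cv2.imread('pics/sidecrop.png');print(a.shape)"
```

```text
(595, 748, 3)
```

View pics/sidecrop.png

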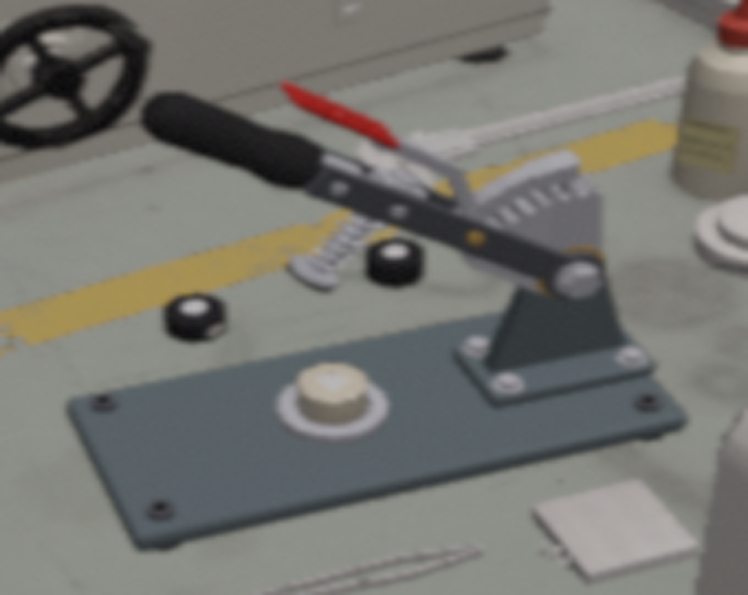

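View pics/topcrop.png

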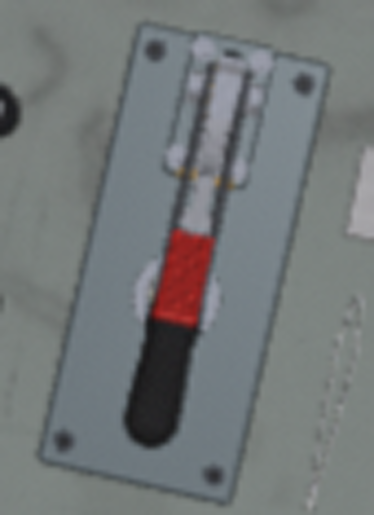

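```bash
cat >> h.py <<'E'
def ray(c,u,v):
    K=c["intrinsics"]; d=rotm(c["orientation"])@np.array([(u-K[0,2])/K[0,0],(v-K[1,2])/K[1,1],1]); return np.array(c["position"]),d
def onz(c,u,v,z):
    p,d=ray(c,u,v); return p+d*(z-p[2])/d[2]
def onplane(c,u,v,p0,n):
    p,d=ray(c,u,v); return p+d*(np.dot(p0-p,n)/np.dot(d,n))
E
python3 - <<'E'
from h import *
S,T=[np.load(f"{n}0.npy",allow_pickle=True).item() for n in("side","top")]
# plate by colour, contour of largest blob, filled
im=T["image"].astype(int); m=((im[...,0]-im[...,2])>12).astype(np.uint8)
k=np.zeros_like(m);k[145:265,250:335]=m[145:265,250:335]
k=cv2.morphologyEx(k,cv2.MORPH_OPEN,np.ones((3,3)))
cs=max(cv2.findContours(k,0,2)[0],key=cv2.contourArea); r=cv2.minAreaRect(cs); print(r)
cor=np.array([onz(T,*q,.018) for q in cv2.boxPoints(r)]); print(cor.round(4)); ctr=cor.mean(0)
e=[cor[1]-cor[0],cor[2]-cor[1]]; print([np.linalg.norm(x) for x in e])
L=max(e,key=np.linalg.norm); L/=np.linalg.norm(L); L*=np.sign(L[0]); print("top: ctr",ctr,"yaw",np.degrees(np.arctan2(L[1],L[0])))
cs=[]
for q in [(68,407),(330,0)][:1]+[(140,548),(688,420)]: cs.append(onz(S,q[0]/4.4+200,q[1]/3.5+150,.018 if q[1]!=548 else .018))
print("side corners (far-left, near-left, near-right)",np.round(cs,4))
d=cs[2]-cs[1];print("side yaw",np.degrees(np.arctan2(d[1],d[0])),np.linalg.norm(d),np.linalg.norm(cs[0]-cs[1]),"ctr",(cs[0]+cs[2])/2)
# hinge
n=np.array([-L[1],L[0],0])
for off in(0,-.015,-.02,-.025): print(off,"hinge",onplane(S,331.8,229.4,ctr+off*n,n))
# specimen by depth/colour in side
print("spec top side",onz(S,334/4.4+200,378/3.5+150,.042), "rel ctr along",None)
# red fit: pixel ends in both
for nme,c,b in(("side",S,(165,195,260,293)),("top",T,(190,225,280,300))):
    hsv=cv2.cvtColor(c["image"],cv2.COLOR_BGR2HSV); m=(((hsv[...,0]<8)|(hsv[...,0]>172))&(hsv[...,1]>120)&(hsv[...,2]>70)).astype(np.uint8)
    k=np.zeros_like(m);k[b[0]:b[1],b[2]:b[3]]=m[b[0]:b[1],b[2]:b[3]]
    v,u=np.nonzero(k); r=cv2.minAreaRect(np.c_[u,v].astype(np.float32)); print(nme,len(u),r,cv2.boxPoints(r).tolist())
    w=cloud(c)[k>0]; s=(w-ctr)@L; nn=(w-ctr)@n; print("depth s,n,z med",np.nanmedian(s),np.nanmedian(nn),np.nanmedian(w[:,2]), "fit z(s)",np.polyfit(s,w[:,2],1), s.min(),s.max(), w[:,2].min(),w[:,2].max())
E
```

```text
((291.538330078125, 203.9661865234375), (44.01677703857422, 102.38504791259766), 13.045638084411621)
[[0.4116 0.3346 0.018 ]
 [0.654  0.2835 0.018 ]
 [0.6317 0.1792 0.018 ]
 [0.3897 0.231  0.018 ]]
[np.float64(0.2476460045369721), np.float64(0.10667293699453659)]
top: ctr [0.52175754 0.25705427 0.018     ] yaw -11.912470153442854
side corners (far-left, near-left, near-right) [[0.4061 0.3264 0.018 ]
 [0.3841 0.2212 0.018 ]
 [0.6243 0.1736 0.018 ]]
side yaw -11.20941826144225 0.24482444615127522 0.10748730207638046 ctr [0.51519118 0.25001494 0.018     ]
0 hinge [0.61118908 0.23818776 0.07804595]
-0.015 hinge [0.59982772 0.22525441 0.09202149]
-0.02 hinge [0.5960406  0.22094329 0.09668   ]
-0.025 hinge [0.59225348 0.21663217 0.10133851]
spec top side [0.50110623 0.26168075 0.042     ] rel ctr along None
side 129 ((276.6179504394531, 182.28775024414062), (30.109859466552734, 4.759300231933594), 29.05460548400879) [[262.3019104003906, 177.05661010742188], [264.6132507324219, 172.896240234375], [290.9339904785156, 187.51889038085938], [288.6226501464844, 191.67926025390625]]
 ** On entry 
[... 228 characters left out ...]
 illegal value
 ** On entry to DLASCL parameter number  5 had an illegal value
 ** On entry to DLASCL parameter number  4 had an illegal valueTraceback (most recent call last):
  File "<stdin>", line 25, in <module>
    c, resids, rank, s = lstsq(lhs, rhs, rcond)
                         ~~~~~^^^^^^^^^^^^^^^^^
    x, resids, rank, s = _umath_linalg.lstsq(a, b, rcond,
                         ~~~~~~~~~~~~~~~~~~~^^^^^^^^^^^^^
                                             signature=signature)
                                             ^^^^^^^^^^^^^^^^^^^^
    raise LinAlgError("SVD did not converge in Linear Least Squares")
numpy.linalg.LinAlgError: SVD did not converge in Linear Least Squares
```

```bash
python3 - <<'E'
from h import *
S,T=[np.load(f"{n}0.npy",allow_pickle=True).item() for n in("side","top")]
def tri(a,b):
    A=np.zeros((3,3));B=np.zeros(3); rs=[ray(S,*a),ray(T,*b)]
    for p,d in rs:
        d=d/np.linalg.norm(d);M=np.eye(3)-np.outer(d,d);A+=M;B+=M@p
    x=np.linalg.solve(A,B); return x,[np.linalg.norm(np.cross(x-p,d/np.linalg.norm(d))) for p,d in rs]
hsv=cv2.cvtColor(T["image"],cv2.COLOR_BGR2HSV); m=(((hsv[...,0]<8)|(hsv[...,0]>172))&(hsv[...,1]>120)&(hsv[...,2]>70)).astype(np.uint8)
k=np.zeros_like(m);k[190:225,280:300]=m[190:225,280:300]
v,u=np.nonzero(k); r=cv2.minAreaRect(np.c_[u,v].astype(np.float32)); bp=cv2.boxPoints(r);print(r,bp.tolist())
o=bp[np.argsort(bp[:,1])]; hi_end=o[:2].mean(0); lo_end=o[2:].mean(0)
H=np.array([.6035,.240,.092]); yaw=np.radians(-11.6); L=np.array([np.cos(yaw),np.sin(yaw),0]); n=np.array([-L[1],L[0],0])
for nm,a,b in(("mid",(276.6,182.3),r[0]),("free end",(263.5,175.0),lo_end),("hinge end",(289.8,189.6),hi_end)):
    x,e=tri(a,b); d=x-H; print(nm,x,e,"rel",-d@L,d@n,d[2])
    if nm=="mid":
        Rr=np.hypot(d@L,d[2]); print("R",Rr,"ang",np.arctan2(d[2],-d@L))
for nm,c,b in(("side",S,(165,195,260,293)),("top",T,(190,225,280,300))):
    hsv=cv2.cvtColor(c["image"],cv2.COLOR_BGR2HSV); m=(((hsv[...,0]<8)|(hsv[...,0]>172))&(hsv[...,1]>150)&(hsv[...,2]>90))
    k=np.zeros_like(m);k[b[0]:b[1],b[2]:b[3]]=m[b[0]:b[1],b[2]:b[3]]
    w=cloud(c)[k]; w=w[np.isfinite(w).all(1)]; d=w-H; d=d[np.linalg.norm(d-np.median(d,0),axis=1)<.04]
    print(nm,"depth rel",-np.median(d@L),np.median(d@n),np.median(d[:,2]),"slope",np.degrees(np.arctan(np.polyfit(-d@L,d[:,2],1)[0])))
# grip from top: dark points elevated
for nm,c in(("side",S),("top",T)):
    w=cloud(c); im=c["image"].max(2); d=w-H; s=-d@L; q=d@n
    m=(im<60)&(abs(q)<.025)&(s>.1)&(s<.26)&(d[...,2]>.03)&(d[...,2]<.2)
    print(nm,m.sum(),"grip fit n med",np.median(q[m]),"slope deg",np.degrees(np.arctan(np.polyfit(s[m],d[...,2][m],1)[0])), "radius max",np.hypot(s,d[...,2])[m].max(),"mid",np.median(s[m]),np.median(d[...,2][m]))
E
```

```text
((291.26470947265625, 207.94119262695312), (10.186494827270508, 20.615528106689453), 14.03624439239502) [[283.82354736328125, 216.70590209960938], [288.82354736328125, 196.70590209960938], [298.70587158203125, 199.17648315429688], [293.70587158203125, 219.17648315429688]]
mid [0.50355798 0.26143828 0.2104979 ] [np.float64(0.0007367965248172793), np.float64(0.0007367965248173098)] rel 0.10221149280311738 0.0009042713947936229 0.11849789559819765
R 0.15648942623143286 ang 0.8590558295092445
free end [0.48270075 0.26664268 0.22932234] [np.float64(0.0015170301177027579), np.float64(0.0015170301177027759)] rel 0.12368921172446831 0.0018084452723608688 0.13732233619645506
hinge end [0.52542808 0.25593192 0.19081676] [np.float64(0.00014527435938765508), np.float64(0.0001452743593875477)] rel 0.07968087347681328 -9.202413275436331e-05 0.09881675515270333
side depth rel 0.10602503863168121 -0.006851231232513193 0.12244431501836803 slope 40.333282688908696
top depth rel 0.10233089702294196 0.0007635141783968085 0.12294572625568276 slope 37.5167401087767
side 615 grip fit n med -0.009402702740797932 slope deg 37.546558999664114 radius max 0.2256272570433429 mid 0.14468093158077455 0.11801111960050845
top 305 grip fit n med 0.0014070188478421406 slope deg 33.16491482379713 radius max 0.22484035328604968 mid 0.14979200661559214 0.13401901172938632
```

```bash
python3 - <<'E'
from h import *
S,T=[np.load(f"{n}0.npy",allow_pickle=True).item() for n in("side","top")]
P=np.concatenate([cloud(S).reshape(-1,3),cloud(T).reshape(-1,3)]);P=P[np.isfinite(P).all(1)]
xs=np.arange(0,1.0,.1);ys=np.arange(.8,-.5,-.1)
print("y:",ys.round(1))
for x in xs: print(round(x,1),[ (lambda q: round(float(q[:,2].max()),2) if len(q) else None)(P[(P[:,0]>=x)&(P[:,0]<x+.1)&(P[:,1]<=y)&(P[:,1]>y-.1)]) for y in ys])
H=np.array([.6035,.240,.092]); yaw=np.radians(-11.6); L=np.array([np.cos(yaw),np.sin(yaw),0]); n=np.array([-L[1],L[0],0]); Z=np.array([0,0,1.])
st=manip.state(); print(rotm(st["tcp_rot"]).round(2))
def pose(arm,tilt,sg,lift=0,along=.157,above=.019):
    a=-L*np.cos(arm)+Z*np.sin(arm); u=L*np.sin(arm)+Z*np.cos(arm)
    nrm=L*np.sin(tilt)+Z*np.cos(tilt)
    x=-nrm; y=sg*n; M=np.c_[x,y,np.cross(x,y)]
    return H+along*a+above*u+lift*nrm, R.from_matrix(M).as_rotvec()
for arm in(.65,.3,0):
  for tilt in(0,.25,.48):
    for sg in(1,-1):
        p,r=pose(arm,tilt,sg,.05 if arm>.6 else 0); q=inverse_kinematics(p,r); print(arm,tilt,sg,None if q is None else np.round(q,2))
E
```

```text
y: [ 0.8  0.7  0.6  0.5  0.4  0.3  0.2  0.1  0.  -0.1 -0.2 -0.3 -0.4]
0.0 [-0.78, -0.78, -0.78, -0.78, -0.79, -0.79, 0.01, 0.37, 0.31, 0.01, -0.79, -0.78, -0.79]
0.1 [-0.79, -0.79, -0.79, -0.78, -0.79, -0.79, 0.31, 0.43, 0.6, 0.01, -0.79, -0.79, -0.79]
0.2 [0.0, 0.53, 0.53, 0.01, 0.0, 0.0, 0.01, 0.26, 0.6, 0.01, 0.01, 0.01, None]
0.3 [0.01, 0.57, 0.58, 0.01, 0.02, 0.03, 0.03, 0.02, 0.01, 0.01, 0.02, 0.02, -0.0]
0.4 [0.0, 0.57, 0.58, 0.16, 0.03, 0.24, 0.03, 0.67, 0.57, 0.57, 0.24, None, None]
0.5 [None, 0.57, 0.57, 0.15, 0.02, 0.22, 0.02, 0.67, 0.62, 0.36, 0.24, 0.06, None]
0.6 [None, 0.57, 0.57, 0.01, 0.02, 0.16, 0.03, 0.67, 0.36, 0.36, 0.0, None, None]
0.7 [None, 0.56, 0.56, 0.01, 0.16, 0.05, 0.05, 0.65, 0.48, 0.32, None, None, None]
0.8 [None, 0.0, 0.44, 0.01, 0.16, 0.06, 0.05, 0.45, None, None, None, None, None]
0.9 [0.34, 0.36, 0.37, 0.37, 0.37, 0.37, 0.37, 0.26, 0.07, None, None, None, None]
[[-0.    0.41 -0.91]
 [ 0.   -0.91 -0.41]
 [-1.   -0.   -0.  ]]
0.65 0 1 [ 0.45  0.03  1.84  0.    1.27 -0.92]
0.65 0 -1 [ 0.45  0.03  1.84 -0.    1.27  2.22]
0.65 0.25 1 [ 0.35  0.19  1.69  0.13  1.47 -1.04]
0.65 0.25 -1 [0.35 0.19 1.69 0.13 1.47 2.1 ]
0.65 0.48 1 [ 0.29  0.34  1.56  0.22  1.67 -1.1 ]
0.65 0.48 -1 [0.29 0.34 1.56 0.22 1.67 2.04]
0.3 0 1 [ 0.48  0.07  1.99  0.    1.08 -0.89]
0.3 0 -1 [ 0.48  0.07  1.99 -0.    1.08  2.25]
0.3 0.25 1 [ 0.39  0.2   1.86  0.14  1.29 -1.03]
0.3 0.25 -1 [0.39 0.2  1.86 0.14 1.29 2.11]
0.3 0.48 1 [ 0.33  0.33  1.75  0.24  1.48 -1.11]
0.3 0.48 -1 [0.33 0.33 1.75 0.24 1.48 2.03]
0 0 1 [ 0.5   0.1   2.05  0.    0.99 -0.87]
0 0 -1 [ 0.5   0.1   2.05 -0.    0.99  2.27]
0 0.25 1 [ 0.4   0.23  1.92  0.15  1.2  -1.03]
0 0.25 -1 [0.4  0.23 1.92 0.15 1.2  2.11]
0 0.48 1 [ 0.34  0.36  1.8   0.24  1.4  -1.12]
0 0.48 -1 [0.34 0.36 1.8  0.24 1.4  2.02]
```

```bash
cat > fk.py <<'E'
from h import *
from scipy.optimize import least_squares
def fkp(q,k):
    a,b,c=q[1],q[1]+q[2],q[1]+q[2]+q[4]
    el=(k[0]+k[1]*np.sin(a),k[4]+k[1]*np.cos(a)); wr=(el[0]+k[2]*np.sin(b)+k[5]*np.cos(b),el[1]+k[2]*np.cos(b)-k[5]*np.sin(b)); t=(wr[0]+k[3]*np.sin(c),wr[1]+k[3]*np.cos(c))
    return el,wr,t
def fit():
    D=[]
    for r in(.4,.5,.6,.7,.85):
        for z in(.1,.25,.4):
            for th in(0,.3,.7):
                az=-1.18; d=np.array([np.cos(az),np.sin(az),0]); x=-np.array([0,0,1])*np.cos(th)+d*np.sin(th); y=np.cross([0,0,1],d)*-1
                M=np.c_[x,y,np.cross(x,y)]; q=inverse_kinematics(r*d+[0,0,z],R.from_matrix(M).as_rotvec())
                if q is not None and abs(q[3])<.01: D.append((q,r,z))
    f=lambda k:np.array([np.subtract(fkp(q,k)[2],(r,z)) for q,r,z in D]).ravel()
    s=least_squares(f,[0,.45,.4,.25,.3,0]); return s.x,len(D),abs(s.fun).max()
E
python3 - <<'E'
from fk import *
k,n,e=fit(); print(k,n,e)
np.save("k.npy",k)
for q in([0,.264,1.604,0,1.274],[0,-.9,2.4,0,1.6],[0,-.9,1.6,0,1.6],[0,-.5,1.2,0,1.2],[0,-.9,1.5,0,.5],[0,-.6,2.2,0,1.54],[0,-.9,2.5,0,1.54],[0,-.9,2.5,0,0.8]): print(q,np.round(fkp(q,k),3).tolist())
P=np.concatenate([cloud(np.load(f"{n}0.npy",allow_pickle=True).item()).reshape(-1,3) for n in("side","top")])
P=P[np.isfinite(P).all(1)]
q=P[(P[:,0]>.3)&(P[:,0]<.95)&(P[:,1]<.16)&(P[:,1]>-.6)&(P[:,2]>.15)]
print("machine min x",np.percentile(q[:,0],[0,.1,1]),"max y",np.percentile(q[:,1],[99,99.9,100]),"z max",q[:,2].max())
for a in np.arange(-.4,.16,.04):
    s=q[(q[:,1]>a)&(q[:,1]<=a+.04)]
    if len(s): print(round(a,2),"minx",s[:,0].min().round(3),"zmax",s[:,2].max().round(2), "r min",np.hypot(s[:,0],s[:,1]).min().round(3))
E
```

```text
[ 6.42509389e-04  5.11564374e-01  5.66139116e-01 -1.18266023e+00
 -1.27083236e+00  1.30167530e-03] 15 7.783854770523901e-05
[0, 0.264, 1.604, 0, 1.274] [[0.134, -0.777], [0.675, -0.944], [0.676, 0.239]]
[0, -0.9, 2.4, 0, 1.6] [[-0.4, -0.953], [0.165, -0.914], [0.116, 0.268]]
[0, -0.9, 1.6, 0, 1.6] [[-0.4, -0.953], [-0.034, -0.521], [-0.916, 0.267]]
[0, -0.5, 1.2, 0, 1.2] [[-0.245, -0.822], [0.121, -0.39], [-0.998, -0.007]]
[0, -0.9, 1.5, 0, 0.5] [[-0.4, -0.953], [-0.079, -0.486], [-1.133, -1.023]]
[0, -0.6, 2.2, 0, 1.54] [[-0.288, -0.849], [0.278, -0.866], [0.276, 0.316]]
[0, -0.9, 2.5, 0, 1.54] [[-0.4, -0.953], [0.166, -0.971], [0.164, 0.212]]
[0, -0.9, 2.5, 0, 0.8] [[-0.4, -0.953], [0.166, -0.971], [-0.633, -0.099]]
machine min x [0.4348991  0.43610969 0.43697238] max y [0.02236276 0.15324001 0.1599914 ] z max 0.6741361265602885
-0.24 minx 0.488 zmax 0.24 r min 0.527
-0.2 minx 0.472 zmax 0.24 r min 0.498
-0.16 minx 0.435 zmax 0.57 r min 0.453
-0.12 minx 0.435 zmax 0.57 r min 0.444
-0.08 minx 0.435 zmax 0.57 r min 0.438
-0.04 minx 0.436 zmax 0.62 r min 0.436
-0.0 minx 0.435 zmax 0.67 r min 0.435
0.08 minx 0.917 zmax 0.18 r min 0.923
0.12 minx 0.918 zmax 0.18 r min 0.927
```

```bash
sed -i 's/y=np.cross(\[0,0,1\],d)\*-1/zz=-np.cross([0,0,1],d); y=np.cross(zz,x)/; s/\[0,.45,.4,.25,.3,0\]/[0,.5,.5,.25,.2,0]/' fk.py
python3 - <<'E'
from fk import *
k,n,e=fit(); print(k,n,e); np.save("k.npy",k)
for q in([0,.264,1.604,0,1.274],[0,-.6,2.2,0,1.54],[0,-.6,2.0,0,1.74],[0,-.8,2.2,0,1.74],[0,-.7,1.9,0,1.94],[0,-.6,1.9,0,1.84]): print(q,np.round(fkp(q,k),3).tolist())
E
```

```text
[ 6.42509388e-04  5.11564374e-01  5.66139116e-01 -1.37510991e+00
 -1.46328203e+00  1.30167530e-03] 15 7.78385477056831e-05
[0, 0.264, 1.604, 0, 1.274] [[0.134, -0.969], [0.675, -1.136], [0.676, 0.239]]
[0, -0.6, 2.2, 0, 1.54] [[-0.288, -1.041], [0.278, -1.059], [0.275, 0.316]]
[0, -0.6, 2.0, 0, 1.74] [[-0.288, -1.041], [0.27, -0.946], [0.268, 0.429]]
[0, -0.8, 2.2, 0, 1.74] [[-0.366, -1.107], [0.192, -1.012], [0.19, 0.363]]
[0, -0.7, 1.9, 0, 1.94] [[-0.329, -1.072], [0.199, -0.868], [0.197, 0.507]]
[0, -0.6, 1.9, 0, 1.84] [[-0.288, -1.041], [0.258, -0.891], [0.255, 0.484]]
```

```bash
cat >> h.py <<'E'
H=np.array([.6035,.240,.092]); yaw=np.radians(-11.6); L=np.array([np.cos(yaw),np.sin(yaw),0]); n=np.array([-L[1],L[0],0]); Z=np.array([0,0,1.])
def pose(arm,tilt,lift=0,along=.157,above=.019,sg=1):
    a=-L*np.cos(arm)+Z*np.sin(arm); u=L*np.sin(arm)+Z*np.cos(arm)
    nrm=L*np.sin(tilt)+Z*np.cos(tilt)
    x=-nrm; y=sg*n; M=np.c_[x,y,np.cross(x,y)]
    return H+along*a+above*u+lift*nrm, R.from_matrix(M).as_rotvec()
def st(t=""):
    s=manip.state(); print(t,round(s["clock"],2),s["tool_pos"].round(4),"F",s["contact_force"].round(1),"w",round(s["gripper_width"],4)); return s
E
python3 - <<'E'
from h import *
manip.set_joints([-1.18,-.5,1.95,0,1.69,-1.5]); st()
manip.set_gripper(0.0); st()
manip.set_joints([.45,-.5,1.95,0,1.69,-1.5]); st()
p,r=pose(.65,.3,.09); manip.set_joints(inverse_kinematics(p,r)); st()
for n_ in("side","top"): cv2.imwrite(f"pics/{n_}1.png",cams.capture(n_)["image"])
E
```

```text
1.6 [ 0.144  -0.2842  0.4274] F [-0.2 -0.4 -0.1] w 0.0881
 2.9 [ 0.1439 -0.2839  0.4277] F [-0.9 -0.2 -0.2] w 0.0005
 4.63 [0.2751 0.16   0.4277] F [ 0.3  0.2 -0. ] w -0.0002
 5.79 [0.5184 0.2571 0.2892] F [-0.2 -0.1  0.5] w 0.0005
```

View pics/side1.png

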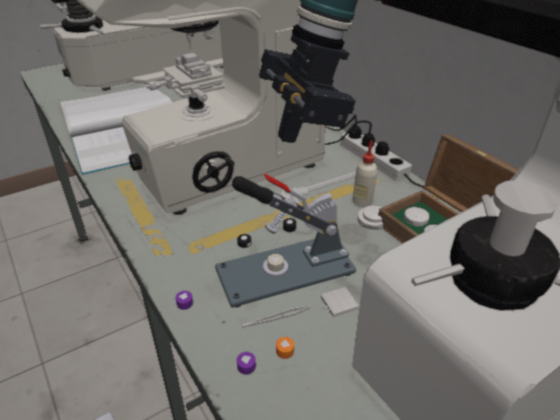

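View pics/top1.png

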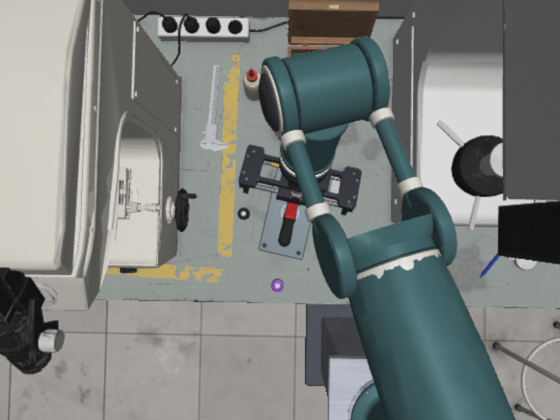

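The fingertips (290,135 in side) are lined up above the pad (278,183), and the things beside the press are unmoved. Next I press step by step while watching the force.

```bash
python3 - <<'E'
from h import *
t=.3
p,r=pose(.65,t,.012,.152,.0345); manip.move_linear(p,rate=.1); st("near")
for i in range(8):
    f=i/6
    p,r=pose(.65,t,.0,.152+.005*f,.0345-.0155*f); manip.move_linear(p,rate=.04); s=st(f"f={f:.2f}")
    if np.linalg.norm(s["contact_force"])>12: break
manip.dwell(.2); st("hold")
cv2.imwrite("pics/side2.png",cv2.resize(cams.capture("side")["image"][130:290,200:370],None,fx=4,fy=3.7))
E
```

```text
near 6.7 [0.5092 0.2596 0.2234] F [ 0.  -0.7 -0.6] w 0.0004
f=0.00 7.15 [0.5055 0.2602 0.2115] F [1.3 0.8 1.5] w 0.0003
f=0.17 7.4 [0.5033 0.2606 0.2099] F [1.  0.9 0.6] w 0.0004
f=0.33 7.65 [0.501  0.261  0.2082] F [0.7 1.1 0.5] w 0.0002
f=0.50 7.9 [0.4987 0.2615 0.2066] F [ 1.9 -0.4  0.3] w 0.0009
f=0.67 8.15 [0.497  0.2619 0.2054] F [ 2.7 -0.9  1.2] w 0.0004
f=0.83 8.4 [0.4945 0.2624 0.2037] F [3.  0.4 0.4] w 0.0008
f=1.00 8.65 [0.4921 0.2628 0.202 ] F [ 2.8 -0.5  1.1] w 0.0001
f=1.17 8.9 [0.4898 0.2633 0.2004] F [2.2 0.2 1.4] w 0.0007
hold 9.1 [0.4898 0.2633 0.2005] F [ 2.2 -0.3  1. ] w 0.0006
```

View pics/side2.png

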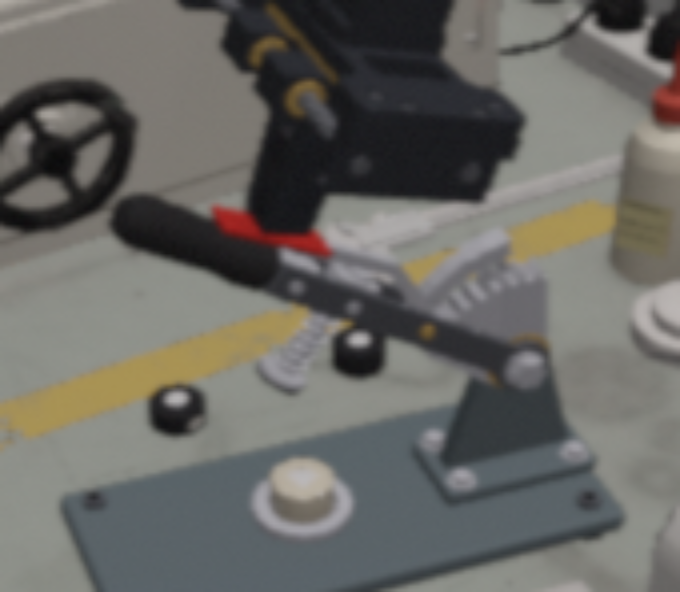

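The pad is pressed down onto the grip, with the fingertips centred on it. Now I follow the arc down, starting with small steps.

```bash
python3 - <<'E'
from h import *
for arm in(.63,.60,.56,.48,.40,.32,.24,.16):
    p,r=pose(arm,.3*max(arm,0)/.65,0,.157,.016); manip.move_linear(p,rate=.05,rot=r); s=st(f"arm={arm:.2f}")
    if np.linalg.norm(s["contact_force"])>20: print("STOP");break
cv2.imwrite("pics/side3.png",cv2.resize(cams.capture("side")["image"][130:290,200:370],None,fx=4,fy=3.7))
E
```

```text
arm=0.63 9.4 [0.4878 0.2638 0.1974] F [1.2 0.5 1.6] w 0.0006
arm=0.60 9.65 [0.485  0.2643 0.1938] F [-0.6  0.3  2. ] w 0.0003
arm=0.56 9.93 [0.4813 0.265  0.1888] F [0.3 1.1 1.1] w 0.0006
arm=0.48 10.32 [0.4741 0.2664 0.1785] F [1.1 0.3 1.3] w 0.0003
arm=0.40 10.72 [0.4677 0.2677 0.1677] F [ 1.1 -0.6  1.1] w 0.0002
arm=0.32 11.12 [0.4622 0.2689 0.1565] F [0.2 0.1 1.5] w 0.0003
arm=0.24 11.53 [0.4577 0.2699 0.1449] F [-0.4  0.2  2.3] w 0.0007
arm=0.16 11.93 [0.4541 0.2707 0.1329] F [-0.6 -0.3  1.7] w 0.0005
```

View pics/side3.png

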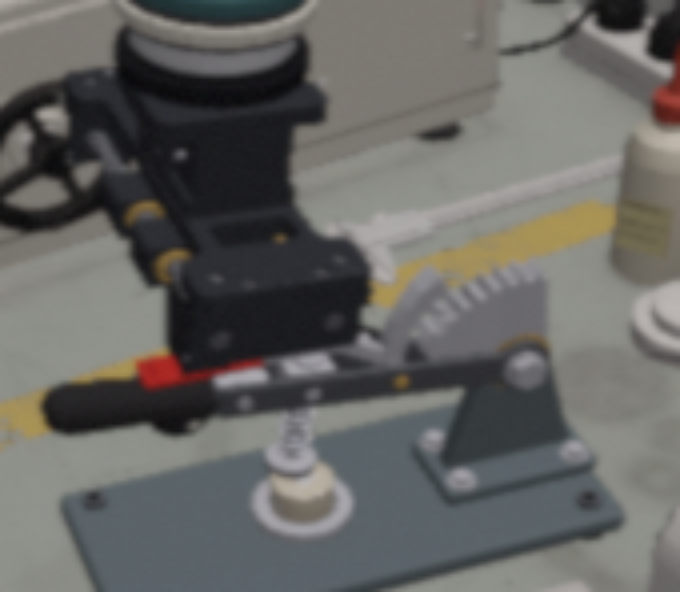

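The arm is nearly level, the pad is still pressed and the foot is just over the specimen. I continue down to the stop, watching for the force to rise.

```bash
python3 - <<'E'
from h import *
for arm in(.10,.06,.03,.01,-.01,-.02,-.03,-.04,-.05,-.06,-.07,-.08):
    p,r=pose(arm,.3*max(arm,0)/.65,0,.157,.016); manip.move_linear(p,rate=.03,rot=r); s=st(f"arm={arm:.2f}")
    if np.linalg.norm(s["contact_force"])>18: print("STOP");break
manip.dwell(.3); st()
cv2.imwrite("pics/side4.png",cv2.resize(cams.capture("side")["image"][130:290,200:370],None,fx=4,fy=3.7))
E
```

```text
arm=0.10 12.44 [0.4522 0.2712 0.1235] F [0.7 0.5 0.8] w 0.0006
arm=0.06 12.8 [0.4509 0.2714 0.1172] F [1.6 0.1 0.3] w 0.0
arm=0.03 13.11 [0.4503 0.2715 0.1129] F [-0.2  0.3  4.1] w 0.0002
arm=0.01 13.37 [0.4502 0.2717 0.1112] F [-2.8 -1.4 12.4] w 0.0007
arm=-0.01 13.62 [0.4502 0.2719 0.11  ] F [-8.  -4.3 23.9] w 0.0002
STOP
 13.93 [0.4502 0.272  0.11  ] F [-7.2 -4.9 23.4] w 0.0007
```

View pics/side4.png

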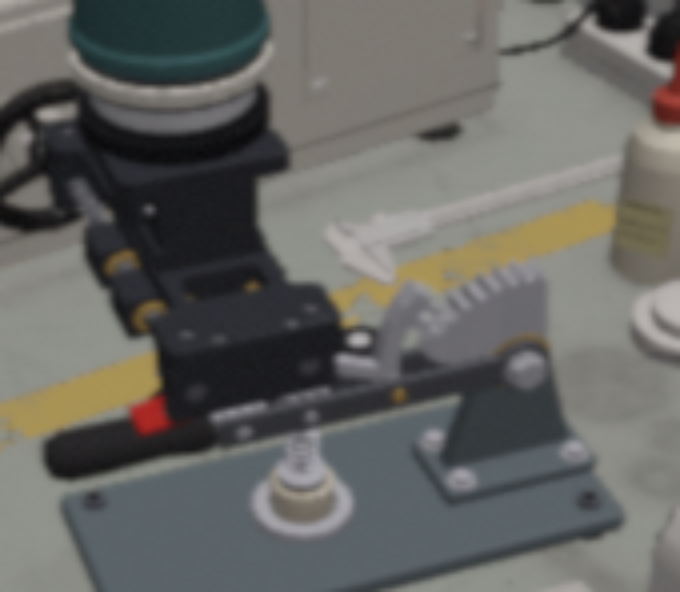

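z is 0.110, the force is a stiff 24 N and the arm looks level with the foot on the specimen, so it is on its stop. I let go straight up.

```bash
python3 - <<'E'
from h import *
p=manip.state()["tool_pos"].copy()
manip.move_linear(p+[0,0,.022],rate=.05); st("up")
manip.move_linear(p+[0,0,.16],rate=.15); st("up2")
c=cams.capture("side"); np.save("side5.npy",c,allow_pickle=True)
cv2.imwrite("pics/side5.png",cv2.resize(c["image"][130:290,200:370],None,fx=4,fy=3.7))
cv2.imwrite("pics/full5.png",c["image"])
E
```

```text
up 14.63 [0.4497 0.2717 0.1314] F [-0.4  0.6 -0.8] w 0.0003
up2 15.7 [0.4496 0.2715 0.2687] F [ 0.2 -0.4  0.7] w 0.0002
```

View pics/side5.png

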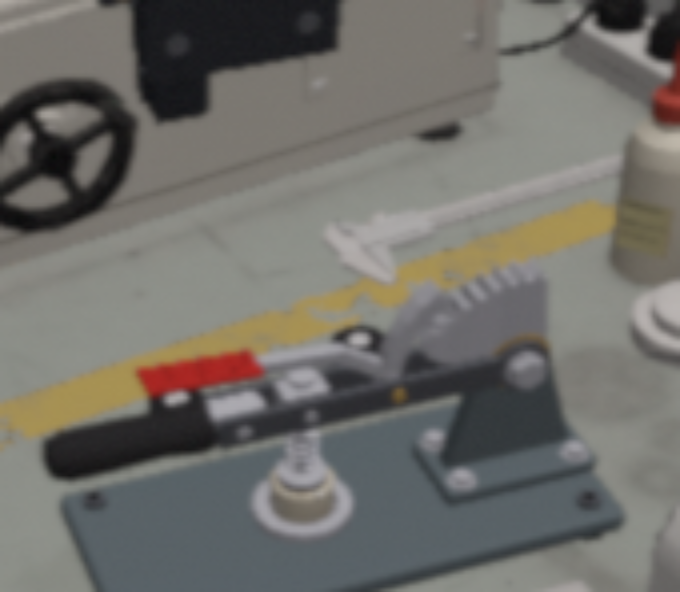

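The pad has sprung up off the grip. Next I check numerically that it is level and at its home height (126.5 mm expected; 111 mm if still pressed).

```bash
python3 - <<'E'
from h import *
S=np.load("side5.npy",allow_pickle=True).item(); S0=np.load("side0.npy",allow_pickle=True).item()
hsv=cv2.cvtColor(S["image"],cv2.COLOR_BGR2HSV); m=(((hsv[...,0]<8)|(hsv[...,0]>172))&(hsv[...,1]>120)&(hsv[...,2]>70)); k=np.zeros_like(m); k[210:250,225:275]=m[210:250,225:275]
v,u=np.nonzero(k); q=onplane(S,u.mean(),v.mean(),H,n); print("pad px",u.mean(),v.mean(),"on arm plane: s",-(q-H)@L,"z",q[2])
w=cloud(S)[k]; w=w[np.isfinite(w).all(1)]; d=w-H; print("depth: s",np.median(-d@L),"z",np.median(w[:,2]),"slope rad",np.arctan(np.polyfit(-d@L,d[:,2],1)[0]))
# grip
w=cloud(S); d=w-H; s=-d@L; im=S["image"].max(2); g=(im<60)&(abs(d@n)<.025)&(s>.165)&(s<.23)&(w[...,2]>.06)&(w[...,2]<.13)
print("grip",g.sum(),"slope",np.arctan(np.polyfit(s[g],w[...,2][g],1)[0]),"max z",np.percentile(w[...,2][g],95),"(level expects ~.1045)")
# bystanders: image difference vs start in lower area
df=cv2.absdiff(S["image"],S0["image"]).max(2); 
for nm,(a,b,c,e) in dict(tweez=(300,335,235,315),block=(285,318,318,362),mountA=(230,250,234,254)).items(): print(nm,df[a:b,c:e].max())
E
```

```text
pad px 249.42253521126761 230.57276995305165 on arm plane: s 0.1538597883809564 z 0.12344253006261519
depth: s 0.15368841976988915 z 0.12560826290149207 slope rad 0.18166360114424568
grip 419 slope -0.009577683187573233 max z 0.1038487326327028 (level expects ~.1045)
tweez 3
block 3
mountA 114
```

```bash
python3 - <<'E'
from h import *
manip.set_joints([.47,-.5,1.95,0,1.69,-1.2]); st()
T=cams.capture("top"); S=cams.capture("side"); np.save("top6.npy",T,allow_pickle=True); T0=np.load("top0.npy",allow_pickle=True).item()
cv2.imwrite("pics/top6.png",T["image"])
def red(c,b):
    hsv=cv2.cvtColor(c["image"],cv2.COLOR_BGR2HSV); m=(((hsv[...,0]<8)|(hsv[...,0]>172))&(hsv[...,1]>120)&(hsv[...,2]>70)); k=np.zeros_like(m); k[b]=m[b]; return k
k=red(T,np.s_[195:250,270:305]); print("top red",k.sum())
if k.sum()>30:
    w=cloud(T)[k]; w=w[np.isfinite(w).all(1)]; d=w-H; s=-d@L
    print("top depth z",np.median(w[:,2]),"s",np.median(s),s.min(),s.max(),"slope",np.polyfit(s,w[:,2],1)[0])
ks=red(S,np.s_[210:250,225:275]); r=cv2.minAreaRect(np.argwhere(ks)[:,::-1].astype(np.float32)); bp=cv2.boxPoints(r)
# top far/near edges of red in side view: upper edge on plane n=+10mm, lower on -10mm
us=np.arange(237,264); up=np.array([np.argmax(ks[:,x]) for x in us])-.5
q=np.array([onplane(S,x,y,H+.010*n,n) for x,y in zip(us,up)]); s=-(q-H)@L; f=np.polyfit(s,q[:,2],1); print("far top edge: z at .152",np.polyval(f,.152),"slope",f[0])
df=cv2.absdiff(T["image"],T0["image"]).max(2)
for nm,(y,x) in dict(mountA=(213,243),mountB=(170,248),block=(190,341)).items(): print(nm,df[y-9:y+9,x-9:x+9].max())
print("tweezers",df[205:262,318:334].max())
E
```

```text
16.77 [0.2719 0.1661 0.4266] F [-0.2 -0.1 -0.2] w 0.0005
top red 234
top depth z 0.1266498981234807 s 0.15295715763869314 0.12526738292097092 0.1807310095737358 slope -0.07204112404391916
far top edge: z at .152 0.12329367336647334 slope 0.08855965206464714
mountA 4
mountB 5
block 3
tweezers 4
```

View pics/top6.png

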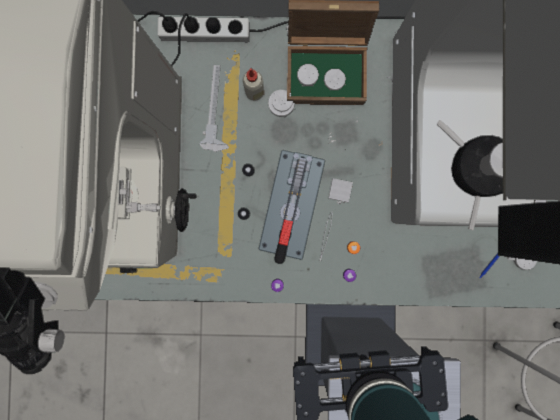

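The top view shows the arm closed, with the pad at (286,233). Its depth gives 126.6 mm at 153 mm from the hinge, which is the pawl's home position. Both mounts, the tweezers and the block are unchanged, and the robot is clear of everything.

```bash
python3 - <<'E'
from h import *
order.close_job(); st()
E
```

```text
the job is handed in; nothing more can be done
the job is handed in; nothing more can be done
```

The press is closed on the cream specimen and the pawl appears locked. I handed the job in at about 17 s of the 32 s allowed; no verdict was reported.

**What I did:** I pressed the red pad with the closed fingertips until it sat on the grip. Then I followed the arm's arc down slowly until the force rose stiffly to about 24 N with the TCP at z = 0.110 m. Then I lifted off and backed the robot clear.

**Last checks:**
- **Arm:** the grip's slope reads about -0.01 rad, so it is level. The foot is seated on the specimen, which stands in its nest in the side view.
- **Pawl:** depth from the top camera puts the pad at 126.6 mm high and 153 mm from the hinge. Pawl home would be 126.5 and 152 mm.
- **Bystanders:** both mounts, the tweezers and the block look the same as at the start in the top view.

**Checks that disagreed:**
- Side-camera pad heights came out 1 to 3 mm lower, at 123.3 to 125.6 mm.
- The pad slope readings scattered from -0.07 to +0.18 rad, too noisy to confirm the pawl angle on their own.
- Foot compression was not measured directly.

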